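# Grease the buff-side bearing of the polishing spindle

### The job

Take the push-type grease gun out of the wooden tool rack and press its coupler squarely, in line with the nipple, onto the leaning grease nipple of the bearing next to the buffing wheel until it snaps on. Then keep pushing along the nipple so that the gun's barrel runs well down over its nozzle against the pump spring, a good centimetre, and finish while still holding the gun gripped and pressed like that: do not let go or ease off. Leave the other tools and bottles where they are.

Things in the scene. Friction and masses are not known exactly. Their poses are not given: they have to be found in the camera images.
- grease_gun: Push-type grease gun, bare metal, 141 mm long, 0.34 kg, upright nozzle down in one of the rack's three holes (varies): the thickest tool there. Origin: centre of the front cap's underside, resting on the rack; z up the barrel. Front cap 36 mm across, z 0 to 14 mm; end cap 30 mm across, top at z 81 mm. Below, the nozzle sticks out 60 mm: tube 10 mm across, then the coupler, 18.5 mm across.
- gun_grip (a point): Point on the gun's axis at z = 37 mm in the gun's frame, where to grip it: smooth steel barrel 26 mm across, from z = 14 to 72 mm; the gun balances here. The top of the wider front cap (z = 14 mm) makes a shoulder that the fingertips may push against. Between two fingers the gun can swing a degree or two about the line that joins them.
- coupler_mouth (a point): Centre of the coupler's open mouth, (0, 0, -60 mm) in the gun's frame with the nozzle out; z up the gun. The mouth is a cone 15 mm wide, leading within 4 mm into an 11 mm bore. Four sprung jaws inside snap over the nipple's head at about 6 N and the bore's floor then rests on the nipple's tip.
- nozzle (a joint): How far the nozzle is pushed up into the gun's barrel, m: 0 fully out (at rest), 0.014 fully in. Pump spring: about 10 N to start it moving, 15.6 N fully in; so the coupler snaps on before it moves.
- nipple: The nipple to grease: steel, on the bearing next to the buffing wheel, leaning 0.45 rad (26 deg) from upright to the spindle's -x (robot's) side. Origin at its foot, z outwards along its axis. Hexagon 12 mm across to z 2.5 mm, neck 5.4 mm, ball head 9 mm across centred at z 12 mm. The jaws first touch it with the coupler's mouth at z 11 mm; snapped home the mouth is at z 3 to 3.5 mm.
- nipple_tip (a point): Tip of that nipple's ball head, at z = 16.5 mm in the nipple's frame.
- spindle: Polishing spindle, fixed: base plate 150 x 250 x 25 mm, origin centre of its underside, z up. Shaft along y at z 58 mm in two pillow-block bearings at y +75 and -75 mm, 127 mm long, 38 mm wide, 89 mm high. Buffing wheel 104 mm across at y 136 to 158 mm, tapered point to y 225 mm, pulley 60 mm across at y -142 to -160 mm. Nipple wanted: at y +75 mm, foot at x -14.1, z 87.3 mm; a like one at y -75 mm is not.
- rack: Wooden tool rack, fixed, 190 x 80 mm, 80 mm high, origin at the centre of its underside. Three through holes of 24 mm at x = -60, 0, +60 mm, y = 0. The gun, an awl and a pin vise hang in them.
- awl: Bystander in the rack: awl, brass collar 32 mm across, dark wooden handle 28 mm thick, top 68 mm above the rack.
- pin_vise: Bystander in the rack: slim steel pin vise 16 mm thick, top 68 mm above the rack.
- oil_bottle: Bystander on the bench: amber jar, black cap, 42 mm across, 68 mm high.
- spirit_bottle: Bystander: amber bottle, white cap, 40 mm across, 85 mm high, beyond the spindle.
- cotton_jar: Bystander: white jar with a screw lid, 72 mm across, 85 mm high, to the left.
- loupe: Bystander: black eye loupe, 38 mm across, 32 mm high.
- parts_dish: Bystander: shallow glass dish with watch parts, 90 mm across, 15 mm high.
- wristwatch: Bystander: steel wristwatch lying flat, 40 mm across, 9 mm high.
Things that resemble listed ones, but are neither listed nor needed, are in the scene too. Leave any green look-alike of the grease_gun alone.

How it is judged:
By the outcome, as a careful person would: the job done as asked, in the order asked, and still so for the second after the job is handed in, while the arm keeps its last pose, push and grip.
It also fails if it takes over 38 s, if anything falls off the work surface, if the arm or the gripper's body presses on something with over 40 N, if the wrist force passes 120 N, or if a joint passes its speed limit or range.

### The arm

A 6-joint arm with a two-finger parallel gripper is mounted at the origin on the work surface. World frame = base frame: x ahead of the robot, y to its left, z up, the work surface at z = 0. Lengths are in m, angles in rad, forces in N, time in s.
With the tool pointing down it reaches from about 0.275 to 0.825 m from the base axis. Payload 5.2 kg.
Tool frame: the origin (TCP) lies on the centre line of the jaws, within the pads' length; the fingertips stand 17 mm ahead of it and the grasp point (between the pads) lies 2 mm behind it; z points along the fingers, y is the line along which they close (so a half turn about z gives the same grasp; the last joint's range is limited). The gripper opens to 93 mm and grips with 3 to 60 N. Pads are 15 mm wide; open, the fingers measure 128 mm over their backs; the gripper's body (75 mm by 188 mm) begins 65 mm behind the grasp point.
Start: joints at [-1.316, 0.259, 1.535, -0, 1.348, -0.203], TCP at [0.243, -0.493, 0.236] pointing down, gripper open.
Joint ranges: [-3.14, 3.14], [-0.91, 2.08], [0.19, 2.58], [-1.22, 4.36], [0.22, 2.71], [-3.12, 3.12]. Speed limits (rad/s): [2.57, 2.57, 3.14, 3.14, 3.14, 3.14].

### API

Orientations are given as a unit quaternion [x, y, z, w].
In Python, from bench import * gives the robot as it stands.
- The arm moves only by the shell command python3 -m inch 'ROWS'. ROWS is JSON, a list of rows, each a list of 5 numbers: the shift along the tool's x, y, z in m, then the turn about the tool's z in degrees, then the finger opening in m, from 0 to 0.093. A call has 1 to 12 rows; each row is the pose to reach, as a shift and turn from the pose commanded when the call began, along the tool's axes at that moment; what a row does not reach only later rows make up. A row lasts 1/12 s, in which the tool goes at most 41.7 mm and 7.16 degrees, less where a joint would pass 70% of its speed; a pose out of reach is approached as far as the arm can. A call with a gripper value outside its range is refused whole. The fingers move at their own pace and stop on an object; the grip force is fixed at half the most. Time passes only in rows, so rows that repeat a pose let the fingers close. It gives the time, the measured TCP pose, the force, the opening and the grip force at its end, in the units of the state.
- state(): the state, without advancing time (a new reading comes with each control period).
- camera(name): name is "scene" or "top"; returns a dict with "image" (400x640x3 uint8, red, green, blue), "mtx" (3x3 intrinsics, pixels), "view" (4x4, takes a point from world to camera coordinates). Camera axes: x right, y down, z forward; pixel columns grow to the right and rows downward; lengths in m; the calibration is good to about 2 mm. A picture is of the moment at which its call begins. There is no depth.
- finish_job(): hands the job in; it is judged then, once.
The state is a dict: "t": time; "joint_positions": joint angles; "qd": joint speeds; "tau": joint torques, N m; "eef_pos": TCP position; "tool_rot": TCP orientation; "force": force on the tool from outside, world axes, zero at the start; "moment": the same for the moment, N m; "width": finger opening in m; "gripper_force": force on a finger pad.
Only numpy, scipy, OpenCV 4.12 (cv2) and the standard library are available. Lean on these libraries where they do the work, as an engineer would, in place of code of your own. Each camera call takes 0.05 s, during which the arm holds its last target. There are 200 camera calls.

## Working session

There is one attempt and no reset: what is moved stays moved. The work goes in short steps, Python scripts to look and compute and a shell command to move; the robot and the scene stay as the last step left them, time stands still between calls to the robot, and variables do not carry over. Pictures are saved under pics/ and viewed, at most 10 in all, crops included, and the job is handed in when it is done.

```bash
mkdir -p pics; ls; python3 - <<'E'
from bench import *
import cv2
for n in("scene","top"):
    c=camera(n); cv2.imwrite(f"pics/{n}0.png",c["image"][:,:,::-1]); print(n,c["mtx"].tolist(),c["view"].round(4).tolist())
s=state();print(s)
E
```

```text
pics
scene [[499.2075389201992, 0.0, 317.4704376525761], [0.0, 499.2075389201992, 189.73308150577603], [0.0, 0.0, 1.0]] [[0.3912, 0.9202, 0.0112, -0.26], [0.677, -0.2795, -0.6809, -0.2996], [-0.6234, 0.274, -0.7323, 1.8004], [0.0, 0.0, 0.0, 1.0]]
top [[407.6013450517853, 0.0, 313.3689458730643], [0.0, 407.6013450517853, 195.54010372913123], [0.0, 0.0, 1.0]] [[-0.006, -0.9999, -0.009, 0.0461], [-0.9892, 0.0072, -0.1465, 0.5881], [0.1466, 0.008, -0.9892, 1.1846], [0.0, 0.0, 0.0, 1.0]]
{'t': 0.1, 'joint_positions': array([-1.31577494e+00,  2.59277701e-01,  1.53598559e+00,  3.62147858e-06,
        1.34801189e+00, -2.02779908e-01]), 'qd': array([ 6.19024754e-04, -1.73743945e-03, -3.15379462e-03, -2.00926341e-04,
        8.46810915e-05,  7.69800006e-04]), 'tau': array([ 3.87065375e-03, -4.38204646e+01, -2.84641474e+01,  7.22084753e-02,
        3.63290193e-02, -5.31805392e-05]), 'eef_pos': array([ 0.24299685, -0.49287869,  0.23489195]), 'tool_rot': array([ 9.73916181e-01,  2.26906512e-01, -2.02068569e-05, -8.41021887e-04]), 'force': array([-0.22200309,  0.41831391,  0.47416144]), 'moment': array([ 0.00267862,  0.02321792, -0.01156769]), 'gripper_force': 0.0, 'width': 0.09298461662040163}
```

View pics/scene0.png

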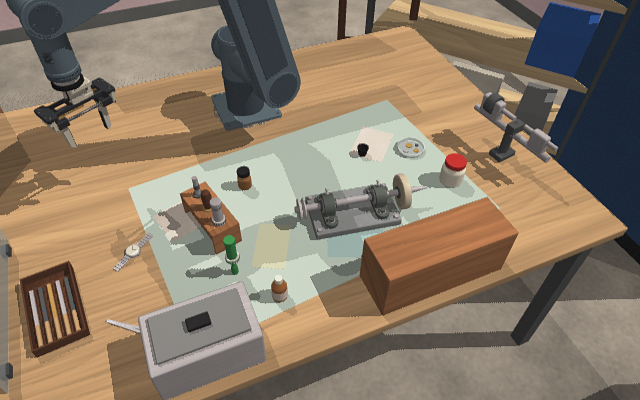

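View pics/top0.png

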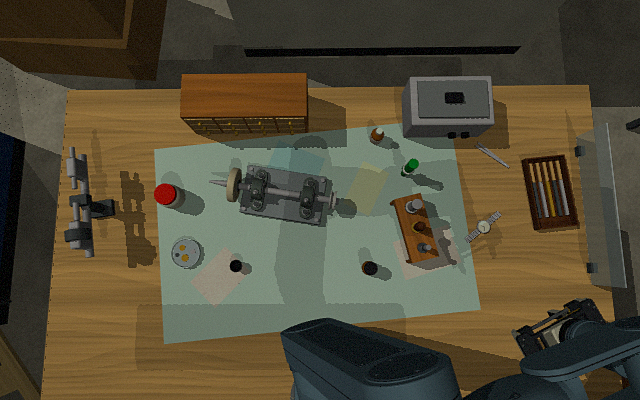

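The scene view shows three tools in the rack: a slim steel one at (197,185), a wooden-handled one at (207,200) and a thick steel one at (216,210). A green look-alike stands on the bench at (231,250). The spindle has its wheel at (402,190). In the top view the thick steel tool is at (413,205), the awl at (420,227), the slim one at (425,248) and the green one at (411,167). The thick bare-metal one fits the gun. I'll enlarge it to confirm.

```bash
python3 - <<'E'
import cv2,numpy as np
a=cv2.imread("pics/scene0.png");b=cv2.imread("pics/top0.png")
r=lambda i,x,y,w,h:cv2.resize(i[y:y+h,x:x+w],(400,300),interpolation=cv2.INTER_CUBIC)
cv2.imwrite("pics/crop1.png",np.vstack([np.hstack([r(a,160,165,100,75),r(a,300,165,120,90)]),np.hstack([r(b,370,190,100,75),r(b,220,150,120,90)])]))
E
python3 -m inch --help | head -30
```

```text
invalid input: not JSON, or not a number
```

View pics/crop1.png

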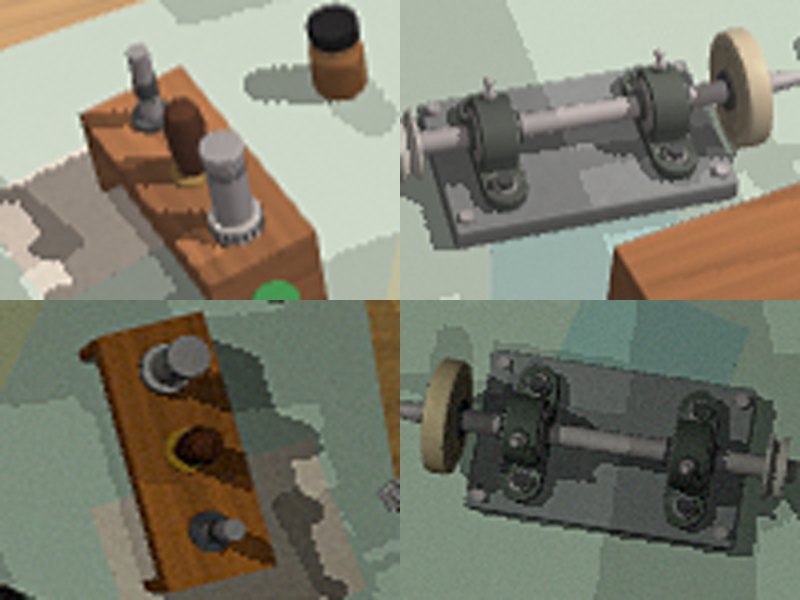

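The crop confirms it: the thick bare-steel tool with a wide knurled front cap is the gun, in the hole farthest from the robot. The wanted nipple is the one beside the wheel, at about scene (378,181) and top (255,191). Next I'll compute the poses.

```bash
cat > h.py <<'E'
import numpy as np
from scipy.optimize import least_squares
from scipy.spatial.transform import Rotation as R
K={"scene":(np.array([[499.2075,0,317.4704],[0,499.2075,189.7331],[0,0,1]]),np.array([[0.3912,0.9202,0.0112,-0.26],[0.677,-0.2795,-0.6809,-0.2996],[-0.6234,0.274,-0.7323,1.8004]])),
"top":(np.array([[407.6013,0,313.3689],[0,407.6013,195.5401],[0,0,1]]),np.array([[-0.006,-0.9999,-0.009,0.0461],[-0.9892,0.0072,-0.1465,0.5881],[0.1466,0.008,-0.9892,1.1846]]))}
def proj(n,p):
    k,v=K[n]; q=k@(v[:,:3]@np.asarray(p).T+v[:,3:]); return (q[:2]/q[2]).T
def fit(n_pts,x0):  # list of (cam, local pt, pixel); pose x,y,yaw
    def f(x):
        Rz=R.from_euler('z',x[2]).as_matrix(); t=np.array([x[0],x[1],0])
        return np.concatenate([(proj(c,[Rz@np.array(p)+t])[0]-px) for c,p,px in n_pts])
    s=least_squares(f,x0,loss='soft_l1'); return s.x,f(s.x).reshape(-1,2)
def tri(pairs):
    f=lambda p:np.concatenate([proj(c,[p])[0]-px for c,px in pairs])
    s=least_squares(f,[.5,0,.1]);return s.x,s.fun
E
python3 - <<'E'
from h import *
np.set_printoptions(precision=4,suppress=True)
S=lambda X,Y:np.array([(X-400)/3.3333+300,Y/3.3333+165])
T=lambda X,Y:np.array([(X-400)/3.3333+220,(Y-300)/3.3333+150])
n=.012; dx=-.0141-np.sin(.45)*n; z=.0873+np.cos(.45)*n
P=[("scene",(dx,.075,z),S(659,52)),("scene",(dx,-.075,z),S(489,82)),("top",(dx,.075,z),T(516,438)),("top",(dx,-.075,z),T(687,466)),
("top",(.075,.125,.025),T(490,350)),("top",(.075,-.125,.025),T(757,390)),("top",(-.075,-.125,.025),T(735,552)),("top",(-.075,.125,.025),T(465,507)),
("scene",(.075,-.125,.025),S(460,230)),("scene",(.075,.125,.025),S(738,185))]
x,r=fit(P,[.55,.1,0]);print("spindle",x);print(r)
print("nip tri",*tri([("scene",P[0][2]),("top",P[2][2])]))
s=lambda X,Y:np.array([X/4+160,Y/4+165]); t=lambda X,Y:np.array([X/4+370,(Y-300)/4+190])
print("guntop",*tri([("scene",s(222,144)),("top",t(190,353))]))
print("guncap",*tri([("scene",s(237,218)),("top",t(170,368))]))
Q=[("scene",(a,0,.161),s(222,144)) for a in()]
for h in(-.06,.06):
  o=-h
  Q=[("scene",(h,0,.161),s(222,144)),("top",(h,0,.161),t(190,353)),("top",(h,0,.08),t(168,370)),("top",(0,0,.148),t(203,441)),("top",(o,0,.148),t(234,529)),("scene",(0,0,.148),s(183,103)),("scene",(o,0,.148),s(137,50))]
  x,r=fit(Q,[.55,-.25,0 if h>0 else 3.14]);print("rack",h,x);print(r)
  Rz=R.from_euler('z',x[2]).as_matrix();print("gun",Rz@[h,0,0]+[x[0],x[1],0])
E
```

```text
spindle [ 0.5976  0.1355 -0.1611]
[[-1.1912 -0.0145]
 [-1.3032 -0.1919]
 [-0.6774  1.0367]
 [-0.641   0.5388]
 [ 0.1988 -1.0882]
 [-0.1275 -0.9806]
 [-0.9461 -1.4832]
 [-1.055  -0.6048]
 [-2.2556  0.9004]
 [-0.1713 -1.6718]]
nip tri [0.5939 0.2121 0.101 ] [-0.6879  0.1034 -0.652  -0.2688]
guntop [ 0.5485 -0.2382  0.1612] [-0.8989 -0.0737 -0.9084 -0.2674]
guncap [ 0.5477 -0.2399  0.0871] [-1.4605 -0.1104 -1.5087 -0.4488]
rack -0.06 [ 0.4894 -0.2521  3.3665]
[[-1.1525 -0.1396]
 [-0.7213 -0.0323]
 [-1.9691 -0.7164]
 [ 0.7326 -0.1106]
 [-1.0729 -0.459 ]
 [-1.4775 -0.477 ]
 [-0.2363 -0.4934]]
gun [ 0.5479 -0.2387  0.    ]
rack 0.06 [ 0.4894 -0.2521  0.2249]
[[-1.1525 -0.1396]
 [-0.7213 -0.0323]
 [-1.9691 -0.7164]
 [ 0.7326 -0.1106]
 [-1.0729 -0.459 ]
 [-1.4775 -0.477 ]
 [-0.2363 -0.4934]]
gun [ 0.5479 -0.2387  0.    ]
```

```bash
python3 -m inch '[[0,0,0.03,0,0.093],[0,0,0.03,0,0.093]]'; python3 -c "
from bench import *;print(state()['tool_rot'],state()['joint_positions'])"
```

```text
t: 0.27
eef_pos: [0.2424, -0.4908, 0.2014]
tool_rot: [0.974, 0.227, -0.0, -0.004]
force: [-0.3, 2.0, -0.9]
width: 0.0932
gripper_force: 0.0
[ 9.73920120e-01  2.26859623e-01 -1.17513742e-04 -3.78125492e-03] [-1.31591204e+00  2.83882594e-01  1.58722481e+00 -3.98067192e-05
  1.27805133e+00 -2.02811455e-01]
```

```bash
cat >> h.py <<'E'
def go(target):
    from bench import state
    s=state(); r=R.from_quat(s['tool_rot']); 
    print("t",s['t'],"pos",s['eef_pos'].round(4),"F",s['force'].round(1),"q",s['joint_positions'].round(3),"w",round(s['width'],4))
    print("axes",r.as_matrix().round(4).tolist())
    print("d",r.inv().apply(np.array(target)-s['eef_pos']).round(4))
E
python3 -c "
from h import *
go([.87,-.25,.26])"
```

```text
t 0.2667 pos [ 0.2424 -0.4908  0.2014] F [-0.3  2.  -0.9] q [-1.316  0.284  1.587 -0.     1.278 -0.203] w 0.0932
axes [[0.8971, 0.4419, -0.0019], [0.4419, -0.897, 0.0073], [0.0015, -0.0074, -1.0]]
d [ 0.6695  0.0609 -0.0581]
```

```bash
python3 -m inch '[[0.02,0,-0.03,0,0.093],[0.06,0.005,-0.058,0,0.093],[0.1,0.01,-0.058,0,0.093],[0.67,0.06,-0.058,0,0.093],[0.67,0.06,-0.058,0,0.093],[0.67,0.06,-0.058,0,0.093],[0.67,0.06,-0.058,0,0.093],[0.67,0.06,-0.058,0,0.093],[0.67,0.06,-0.058,0,0.093],[0.67,0.06,-0.058,0,0.093],[0.67,0.06,-0.058,0,0.093],[0.67,0.06,-0.058,0,0.093]]'; python3 -c "
from h import *
go([.94,-.22,.26])"
```

```text
t: 1.27
eef_pos: [0.6836, -0.3227, 0.2638]
tool_rot: [0.974, 0.227, -0.0, -0.0]
force: [0.8, -1.2, 1.0]
width: 0.0931
gripper_force: 0.0
t 1.2667 pos [ 0.6836 -0.3227  0.2638] F [ 0.8 -1.2  1. ] q [-0.588  0.641  0.874 -0.     1.628  0.525] w 0.0931
axes [[0.897, 0.442, -0.0009], [0.442, -0.897, 0.0005], [-0.0006, -0.0009, -1.0]]
d [0.2754 0.0212 0.0036]
```

```bash
python3 -m inch '[[0.27,0.02,0,0,0.093],[0.27,0.02,0,0,0.093],[0.27,0.02,0,0,0.093],[0.27,0.02,0,0,0.093],[0.27,0.02,0,0,0.093],[0.27,0.02,0,0,0.093],[0.27,0.02,0,0,0.093],[0.27,0.02,0,0,0.093],[0.27,0.02,0,0,0.093]]'; python3 -c "
from h import *
go([.54,-.239,.22])"
```

```text
t: 2.02
eef_pos: [0.8741, -0.2087, 0.2411]
tool_rot: [0.974, 0.228, 0.018, 0.009]
force: [-0.0, -0.6, 0.1]
width: 0.0929
gripper_force: 0.0
t 2.0167 pos [ 0.8741 -0.2087  0.2411] F [-0.  -0.6  0.1] q [-0.36   1.027  0.187  0.005  1.887  0.753] w 0.0929
axes [[0.8958, 0.4426, 0.0396], [0.4433, -0.8963, -0.0101], [0.031, 0.0266, -0.9992]]
d [-0.3133 -0.1213  0.0082]
```

```bash
python3 -m inch '[[0.27,0.02,0,0,0.093],[0.27,0.02,0,0,0.093],[0.27,0.02,0,0,0.093],[0.27,0.02,0,0,0.093],[0.27,0.02,0,0,0.093]]'; python3 -c "
from h import *
go([.54,-.239,.22])"
```

```text
t: 2.43
eef_pos: [0.9175, -0.127, 0.2014]
tool_rot: [0.973, 0.227, 0.034, 0.015]
force: [0.3, 0.5, -1.5]
width: 0.0932
gripper_force: 0.0
t 2.4333 pos [ 0.9175 -0.127   0.2014] F [ 0.3  0.5 -1.5] q [-0.26   1.072  0.187  0.006  1.807  0.854] w 0.0932
axes [[0.8943, 0.4413, 0.0734], [0.4434, -0.8962, -0.0139], [0.0597, 0.045, -0.9972]]
d [-0.3861 -0.0654 -0.0447]
```

```bash
python3 -m inch '[[-0.03,-0.01,0,0,0.093],[-0.07,-0.03,0,0,0.093],[-0.1,-0.05,0,0,0.093]]'; python3 -c "
from h import *
go([.87,-.14,.2])"
```

```text
t: 2.68
eef_pos: [0.8354, -0.1308, 0.1927]
tool_rot: [0.973, 0.227, 0.033, 0.015]
force: [1.2, -1.3, 1.7]
width: 0.093
gripper_force: 0.0
t 2.6833 pos [ 0.8354 -0.1308  0.1927] F [ 1.2 -1.3  1.7] q [-0.29   0.805  0.742  0.007  1.521  0.823] w 0.093
axes [[0.8947, 0.4408, 0.0717], [0.4428, -0.8965, -0.0142], [0.058, 0.0445, -0.9973]]
d [ 0.0273  0.0238 -0.0046]
```

```bash
python3 -m inch '[[0.24,0.17,-0.08,0,0.093],[0.24,0.17,-0.08,0,0.093],[0.24,0.17,-0.08,0,0.093],[0.24,0.17,-0.08,0,0.093],[0.24,0.17,-0.08,0,0.093],[0.24,0.17,-0.08,0,0.093],[0.24,0.17,-0.08,0,0.093]]'; python3 -c "
from h import *
go([.87,-.14,.2])"
```

```text
t: 3.27
eef_pos: [0.9212, -0.1449, 0.2238]
tool_rot: [0.972, 0.227, 0.053, 0.023]
force: [0.2, 0.0, 0.4]
width: 0.0933
gripper_force: 0.0
t 3.2667 pos [ 0.9212 -0.1449  0.2238] F [0.2 0.  0.4] q [-0.279  1.049  0.187  0.012  1.791  0.837] w 0.0933
axes [[0.8916, 0.4383, 0.1135], [0.4432, -0.8962, -0.0208], [0.0926, 0.0689, -0.9933]]
d [-0.0457 -0.0285  0.0177]
```

```bash
python3 -m inch '[[0.4,0.28,-0.3,0,0.093],[0.4,0.28,-0.3,0,0.093],[0.4,0.28,-0.3,0,0.093],[0.4,0.28,-0.3,0,0.093],[0.4,0.28,-0.3,0,0.093],[0.4,0.28,-0.3,0,0.093]]'; python3 -c "
from h import *
go([.87,-.14,.2])"
```

```text
t: 3.77
eef_pos: [0.912, -0.1428, 0.2781]
tool_rot: [0.971, 0.226, 0.07, 0.03]
force: [-0.3, -0.0, 0.0]
width: 0.0927
gripper_force: 0.0
t 3.7667 pos [ 0.912  -0.1428  0.2781] F [-0.3 -0.   0. ] q [-0.282  0.989  0.187  0.017  1.814  0.836] w 0.0927
axes [[0.8876, 0.4354, 0.1502], [0.4438, -0.8957, -0.0263], [0.1231, 0.09, -0.9883]]
d [-0.0456 -0.0279  0.0708]
```

```bash
python3 -m inch '[[0.4,0.28,-0.2,6,0.093],[0.4,0.28,-0.2,12,0.093],[0.4,0.28,-0.2,18,0.093],[0.4,0.28,-0.2,24,0.093],[0.4,0.28,-0.2,30,0.093],[0.4,0.28,-0.2,36,0.093]]'; python3 -c "
from h import *
go([.87,-.14,.2])"
```

```text
t: 4.27
eef_pos: [0.9159, -0.143, 0.2995]
tool_rot: [0.992, -0.087, 0.095, 0.008]
force: [0.5, -0.4, 0.5]
width: 0.0933
gripper_force: 0.0
t 4.2667 pos [ 0.9159 -0.143   0.2995] F [ 0.5 -0.4  0.5] q [-0.283  0.966  0.187  0.022  1.799  1.47 ] w 0.0933
axes [[0.9668, -0.1745, 0.1869], [-0.1716, -0.9847, -0.0319], [0.1896, -0.0013, -0.9819]]
d [-0.0637  0.0051  0.089 ]
```

```bash
python3 -m inch '[[0.48,0,-0.2,0,0.06],[0.48,0,-0.2,0,0.06],[0.48,0,-0.2,0,0.06],[0.48,0,-0.2,0,0.06],[0.48,0,-0.2,0,0.06],[0.48,0,-0.2,0,0.06]]'; python3 -c "
from h import *
go([.548,-.239,.26])"
```

```text
t: 4.77
eef_pos: [0.9167, -0.1458, 0.3255]
tool_rot: [0.99, -0.084, 0.114, 0.009]
force: [-0.2, 0.2, -0.4]
width: 0.061
gripper_force: 0.0
t 4.7667 pos [ 0.9167 -0.1458  0.3255] F [-0.2  0.2 -0.4] q [-0.288  0.939  0.188  0.028  1.788  1.462] w 0.061
axes [[0.9599, -0.1686, 0.2239], [-0.1643, -0.9857, -0.0377], [0.2271, -0.0006, -0.9739]]
d [-0.3535  0.1541 -0.0152]
```

```bash
python3 -m inch '[[-0.02,0.01,0,0,0.06],[-0.055,0.025,0,0,0.06],[-0.09,0.04,0,0,0.06],[-0.13,0.055,0.005,0,0.06],[-0.165,0.07,0.01,0,0.06],[-0.2,0.085,0.015,0,0.06],[-0.24,0.1,0.02,0,0.06],[-0.275,0.115,0.025,0,0.06],[-0.31,0.13,0.029,0,0.06],[-0.345,0.147,0.029,0,0.06],[-0.364,0.154,0.029,0,0.06],[-0.364,0.154,0.029,0,0.06]]'; python3 - <<'E'
from h import *
from bench import camera
import cv2
go([.548,-.239,.115])
s=camera("scene")["image"][:,:,::-1];t=camera("top")["image"][:,:,::-1]
cv2.imwrite("pics/p2.png",np.hstack([cv2.resize(s[80:280,120:320],(400,400)),cv2.resize(t[120:320,310:510],(400,400))]))
E
```

```text
t: 5.77
eef_pos: [0.5436, -0.2386, 0.2129]
tool_rot: [0.99, -0.086, 0.112, 0.009]
force: [-0.5, 0.1, 0.5]
width: 0.0599
gripper_force: 0.0
t 5.7667 pos [ 0.5436 -0.2386  0.2129] F [-0.5  0.1  0.5] q [-0.666  0.226  1.658  0.123  1.063  1.028] w 0.0599
axes [[0.9603, -0.1713, 0.22], [-0.1673, -0.9852, -0.0367], [0.2231, -0.0016, -0.9748]]
d [-0.0176 -0.0002  0.0964]
```

View pics/p2.png

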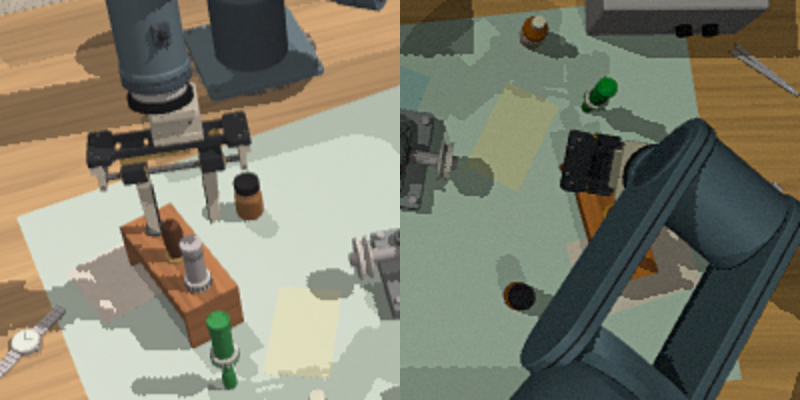

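The gripper is poised above the gun: the fingers straddle the barrel in the scene crop at about (155,225) and (213,215), with the gun at (195,265). I'll descend.

```bash
python3 -m inch '[[-0.004,0,0.02,0,0.06],[-0.009,0,0.04,0,0.06],[-0.013,0,0.06,0,0.06],[-0.017,0,0.08,0,0.06],[-0.02,0,0.09,0,0.06],[-0.02,0,0.096,0,0.06],[-0.02,0,0.096,0,0.06]]'; python3 -c "
from h import *
go([.548,-.239,.115])"
```

```text
t: 6.45
eef_pos: [0.5508, -0.2383, 0.115]
tool_rot: [0.99, -0.084, 0.113, 0.009]
force: [-0.0, 1.3, 0.8]
width: 0.06
gripper_force: 0.0
t 6.45 pos [ 0.5508 -0.2383  0.115 ] F [-0.   1.3  0.8] q [-0.658  0.338  1.771  0.145  0.837  0.995] w 0.06
axes [[0.9602, -0.1684, 0.2226], [-0.1645, -0.9857, -0.0364], [0.2255, -0.0017, -0.9742]]
d [-0.0026  0.0011 -0.0006]
```

```bash
python3 -m inch '[[-0.0025,0.001,0,0,0.06],[-0.0025,0.001,0,0,0.04],[-0.0025,0.001,0,0,0],[-0.0025,0.001,0,0,0],[-0.0025,0.001,0,0,0],[-0.0025,0.001,0,0,0]]'; python3 -c "
from h import *
go([.548,-.239,.215])"
```

```text
t: 6.95
eef_pos: [0.5478, -0.2396, 0.1159]
tool_rot: [0.99, -0.085, 0.114, 0.009]
force: [0.0, 0.4, -0.7]
width: 0.0314
gripper_force: 0.6
t 6.95 pos [ 0.5478 -0.2396  0.1159] F [ 0.   0.4 -0.7] q [-0.663  0.332  1.777  0.146  0.835  0.99 ] w 0.0314
axes [[0.9597, -0.1695, 0.2242], [-0.1651, -0.9855, -0.0381], [0.2274, -0.0005, -0.9738]]
d [ 0.0227 -0.0006 -0.0965]
```

```bash
python3 -m inch '[[0,0,0,0,0],[0,0,0,0,0],[0,0,0,0,0],[0,0,0,0,0]]';  python3 -m inch '[[0.0012,0,-0.005,0,0],[0.0035,0,-0.015,0,0],[0.007,0,-0.03,0,0],[0.0105,0,-0.045,0,0],[0.014,0,-0.06,0,0],[0.0175,0,-0.075,0,0],[0.0233,0,-0.1,0,0],[0.028,0,-0.12,0,0],[0.028,0,-0.12,0,0]]'; python3 - <<'E'
from h import *
from bench import camera
import cv2
go([.548,-.239,.115])
s=camera("scene")["image"][:,:,::-1]
cv2.imwrite("pics/p3.png",cv2.resize(s[110:260,140:290],(600,600),interpolation=cv2.INTER_CUBIC))
E
```

```text
t: 7.28
eef_pos: [0.5478, -0.2393, 0.1157]
tool_rot: [0.99, -0.084, 0.114, 0.009]
force: [-0.3, 1.4, 3.4]
width: 0.0269
gripper_force: 29.9
t: 8.03
eef_pos: [0.5494, -0.241, 0.2438]
tool_rot: [0.989, -0.084, 0.117, 0.012]
force: [0.8, -0.0, -3.1]
width: 0.0276
gripper_force: 30.0
t 8.0333 pos [ 0.5494 -0.241   0.2438] F [ 0.8 -0.  -3.1] q [-0.664  0.207  1.606  0.12   1.121  1.036] w 0.0276
axes [[0.9584, -0.1695, 0.2297], [-0.1641, -0.9855, -0.0425], [0.2336, 0.0031, -0.9723]]
d [-0.0318 -0.0021  0.1248]
```

View pics/p3.png

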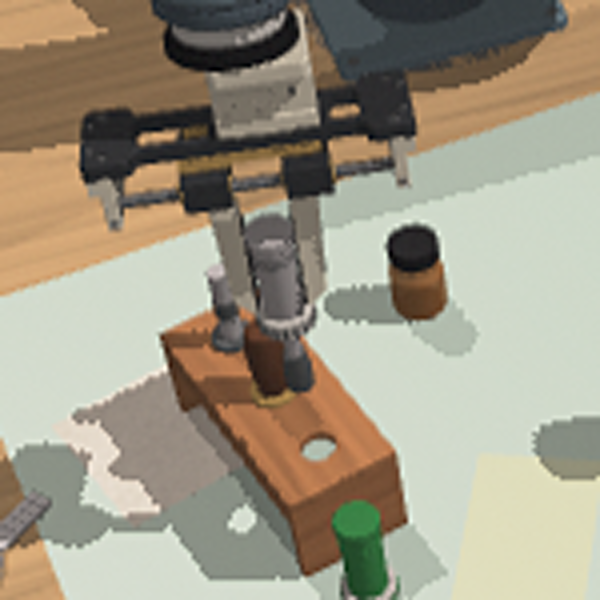

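The gun is out of the rack: it is held between the fingers at crop (280,280), its hole at (320,445) is empty, and its neighbours are untouched. Next comes the half turn about tool z, on the way to the nipple.

```bash
python3 -m inch '[[-0.003,-0.015,-0.005,-3,0],[-0.008,-0.04,-0.01,-9,0],[-0.017,-0.075,-0.015,-16,0],[-0.025,-0.11,-0.018,-23,0],[-0.032,-0.145,-0.02,-30,0],[-0.04,-0.18,-0.022,-37,0],[-0.048,-0.22,-0.024,-44,0],[-0.056,-0.255,-0.026,-51,0],[-0.063,-0.29,-0.028,-58,0],[-0.07,-0.325,-0.03,-65,0],[-0.078,-0.36,-0.032,-72,0],[-0.085,-0.395,-0.033,-79,0]]'; python3 -c "
from h import *
go([.524,.223,.24])"
```

```text
t: 9.08
eef_pos: [0.5238, 0.1667, 0.2497]
tool_rot: [0.816, 0.567, 0.08, 0.079]
force: [1.3, -0.3, -3.7]
width: 0.0275
gripper_force: 29.9
t 9.0833 pos [0.5238 0.1667 0.2497] F [ 1.3 -0.3 -3.7] q [ 0.151  0.131  1.682 -0.079  1.115  0.534] w 0.0275
axes [[0.344, 0.9128, 0.2201], [0.9381, -0.3444, -0.038], [0.0411, 0.2195, -0.9747]]
d [ 0.0525 -0.0213  0.0074]
```

```bash
python3 -m inch '[[0.02,-0.006,0,-6,0],[0.035,-0.012,0,-13,0],[0.05,-0.02,0,-20,0],[0.052,-0.02,0,-27,0],[0.052,-0.02,0,-34,0],[0.052,-0.02,0,-41,0],[0.052,-0.02,0,-48,0],[0.052,-0.02,0,-55,0],[0.052,-0.02,0,-62,0],[0.052,-0.02,0,-69,0],[0.052,-0.02,0,-76,0],[0.052,-0.02,0,-83,0]]'; python3 -m inch '[[0,0,0,-6,0],[0,0,0,-12,0],[0,0,0,-18,0],[0,0,0,-18,0],[0,0,0,-18,0]]'; python3 - <<'E'
from h import *
from bench import camera
import cv2
go([.5244,.2234,.2357])
s=camera("scene")["image"][:,:,::-1];t=camera("top")["image"][:,:,::-1]
cv2.imwrite("pics/s4.png",s);cv2.imwrite("pics/t4.png",t)
cv2.imwrite("pics/p4.png",np.hstack([cv2.resize(s[110:210,330:430],(400,400),interpolation=cv2.INTER_CUBIC),cv2.resize(t[150:250,200:300],(400,400),interpolation=cv2.INTER_CUBIC)]))
E
```

```text
t: 10.08
eef_pos: [0.5242, 0.2205, 0.2471]
tool_rot: [0.235, 0.965, 0.007, 0.112]
force: [0.6, -0.1, -4.5]
width: 0.027
gripper_force: 29.8
t: 10.5
eef_pos: [0.5246, 0.2205, 0.2478]
tool_rot: [0.086, 0.99, -0.01, 0.112]
force: [-0.2, 0.6, -3.7]
width: 0.0273
gripper_force: 29.8
t 10.5 pos [0.5246 0.2205 0.2478] F [-0.2  0.6 -3.7] q [ 0.26   0.175  1.634 -0.104  1.129 -1.102] w 0.0273
axes [[-0.9601, 0.1723, 0.2204], [0.168, 0.985, -0.0382], [-0.2237, 0.0004, -0.9747]]
d [0.0034 0.0028 0.0117]
```

View pics/p4.png

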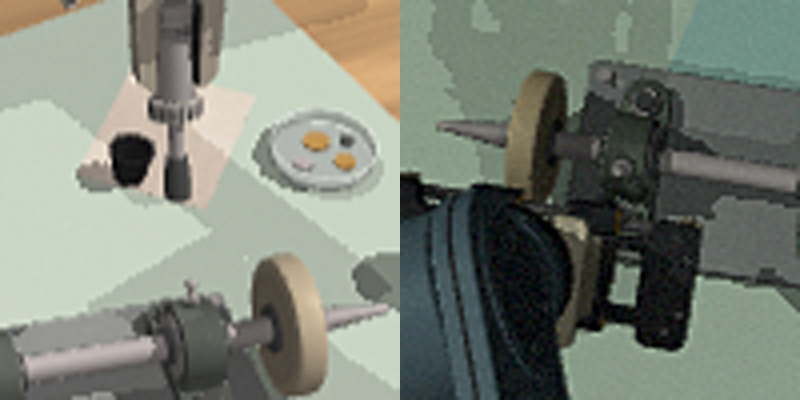

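The gun now leans over the nipple. Scene crop: coupler bottom at (178,195), front cap at (178,105), nipple head at (192,288). Top crop: nipple head at (622,163), with the coupler hidden by the gripper. I'll compare these with the predictions.

```bash
cat >> h.py <<'E'
foot=np.array([.5957,.2118,.0873]); a=np.array([-.4294,.0698,.9004])
G=.2294 # gun angle to tool axis
def gun():
    from bench import state
    s=state(); M=R.from_quat(s['tool_rot']).as_matrix()
    up=-(M[:,2]*np.cos(G)-M[:,0]*np.sin(G))   # gun z up
    grip=s['eef_pos']-.002*M[:,2]
    return grip,up,M
E
python3 - <<'E'
from h import *
np.set_printoptions(precision=4,suppress=True)
g,u,M=gun();print("up",u,"a",a,"angle",np.degrees(np.arccos(u@a)))
m=g-.097*u;print("grip",g,"mouth",m)
print("mouth px",proj("scene",[m]),"cap px",proj("scene",[g-.030*u]), "nip ball",proj("scene",[foot+.012*a]),proj("top",[foot+.012*a]))
d=(m-foot);print("along",d@a,"lateral",d-(d@a)*a)
E
```

```text
up [-0.4341  0.0751  0.8977] a [-0.4294  0.0698  0.9004] angle 0.5154762515332673
grip [0.5245 0.2207 0.2505] mouth [0.5667 0.2134 0.1634]
mouth px [[375.073 158.43 ]] cap px [[373.8832 135.1127]] nip ball [[376.5129 180.5731]] [[254.1117 192.4512]]
along 0.08112787774516805 lateral [ 0.0058 -0.004   0.0031]
```

```bash
python3 - <<'E'
import cv2,numpy as np
a=cv2.imread("pics/s4.png",0);print(a[172:192,370:388]);print(a[145:162,366:384])
b=cv2.imread("pics/t4.png",0);print(b[182:200,246:264])
a=cv2.imread("pics/t4.png")
E
```

```text
[[207 208 208 210 186 186 178 179 180 180 180 180 180 179 181 180 179 181]
 [208 209 210 185 179 180 180 181 181 181 180 180 181 181 180 180 181 180]
 [209 185 186 178 180 181 181 180 180 180 180 179 180 180 180 180 181 180]
 [185 177 180 180 180 180 180 181 181 182 180 180 180 179 181 181 181 181]
 [178 180 180 180 181 180 181 181 180 180 182 179 180 181 181 181 181 180]
 [180 179 181 179 181 180 180 181 181 180 181 180 180 181 180 180 181 180]
 [180 181 180 179 180 181 180 181 181 180 180 180 181 180 180 181 180 179]
 [180 182 181 181 181 182 182 170 179 180 180 180 180 181 181 180 180 180]
 [180 181 180 181 182 182 128 154 183 175 180 181 181 181 180 180 181 179]
 [180 180 180 181 182 182 123 114 153 163 182 181 182 181 180 180 181 180]
 [182 180 181 181 182 184 176  86 141 181 184 182 182 184 183 182 181 181]
 [183 184 184 184 185 186 159 100 166 157 144 178 159 148 142 163 183 181]
 [161 143 148 168 145 138 152 116 152 144  89 116 124 155 138 132 184 182]
 [103  92  84  97  87  72  99  91 104 124  76  79  86 133 143 123 164 182]
 [ 86  57  51  84  88  73  53  60  72  87  80  80 
[... 2327 characters left out ...]
 30  68  67  33  49  32]
 [ 44  44  50  29  44  42  51  91  86  62  85  77  49  68  67  23  51  33]
 [ 48  43  48  47  57  39  52 113 114  80  60  82  34  63  65  45  32  33]
 [ 46  48  42  49  56  40  46  89 132  74  62  52  36  56  49  44  30  25]
 [ 51  48  41  44  42  37  31  33  37  30  47  36  33  30  39  45  35  22]
 [ 47  50  44  43  35  26  27  31  29  35  47  29  53  41  35  48  45  39]
 [ 47  43  45  48  27  26  40  29  31  34  43  54  48  29  29  37  38  44]
 [ 42  41  47  47  53  21  23  19  20  23  29  42  43  46  26  13  35  40]
 [ 44  44  49  40  38  29  31  16  17  13  15  29  31  33  24  17  33  28]
 [ 51  50  48  34  30  23  23  26  76  16  18  14  23  19  11  27  41  25]]
```

```bash
python3 - <<'E'
from h import *
import cv2
a=cv2.imread("pics/s4.png",0);print(a[118:145:2,360:388])
g,u,M=gun()
for z in(.006,.020,.037,-.02,-.05,-.06):print(z,proj("scene",[g+(z-.037)*u]).round(2))
E
```

```text
[[180 184 130  76 112 111 109 111 111  88  76  80  82  83  67  70  59  65
   17  25  99 139 143 107 109 138 184 181]
 [181 183 130  76 107 111 110 110 112  87  87  92  93  92  92  94  91  89
   11  23 104 144 115 107 106 155 183 179]
 [181 184 149  76  98 112 111 110 112  89  89  93 101 117 128 142 152 102
   12  25 117 144 143 108 109 177 206 203]
 [181 182 157  75  95 110 110 109 111  65  89  94 102 115 128 141 151  82
   23  28 132 143 135 133 157 213 209 208]
 [181 180 179  72  87 154 136 135 145  82  87  92 100 114 127 140 149 156
   21  30 133 143 139 138 163 211 208 207]
 [179 179 198 124  77 151 141 141 143  92  86  94 100 114 126 139 149 156
   22  27 134 142 139 136 189 209 206 208]
 [179 198 208 231 133 139 139 140 143  96  86  92  99 112 125 138 150 152
   68  24 140 137 166 204 209 207 207 206]
 [196 201 199 198 199 195 195 137 142  95  86  92  98 111 125 137 148 148
  150 214 213 213 221 218 217 215 213 213]
 [197 198 199 198 197 194 200 136  88  74  84  91  97 109 124 137 146 146
  148 175 175 219 218 218 216 216 219 218]
 [195 197 196 195 197 199 205  39  98 116 117 121 139 142 154 131 153 147
  153 121 139 225 218 218 217 217 217 218]
 [193 194 196 197 196 196 201  65  64  86  56  89  77  91 114  83 161  63
  135 110 173 222 220 221 220 217 219 219]
 [194 193 195 195 195 197 195 184 150 132  96 107  88 108 125  83 190 161
  221 215 221 221 220 219 217 217 216 217]
 [198 199 200 200 200 199 197 194 194 193 196 201  72  93  92 112 200 197
  201 220 220 220 219 218 218 218 220 219]
 [ 60  37  18  38  34  83 105 170 200 195 193 198  71  91 134 155 199 196
  193 192 200 223 221 222 221 221 219 219]]
0.006 [[373.9  135.47]]
0.02 [[373.65 130.49]]
0.037 [[373.34 124.4 ]]
-0.02 [[374.37 144.61]]
-0.05 [[374.9 155. ]]
-0.06 [[375.07 158.43]]
```

```bash
python3 -m inch '[[-0.001,0.002,0.01,-1,0],[-0.002,0.004,0.02,-2,0],[-0.003,0.006,0.03,-3,0],[-0.004,0.007,0.04,-4,0],[-0.0045,0.007,0.048,-4,0],[-0.0045,0.007,0.051,-4,0],[-0.0045,0.007,0.051,-4,0],[-0.0045,0.007,0.051,-4,0]]'; python3 - <<'E'
from h import *
from bench import camera
import cv2
np.set_printoptions(precision=4,suppress=True)
g,u,M=gun(); m=g-.097*u; d=m-foot
print("up",u,"mouth",m,"along",d@a,"lat",d-(d@a)*a); print(M)
for z in(.02,.006,-.02,-.05,-.06):print(z,proj("scene",[g+(z-.037)*u]).round(2))
s=camera("scene")["image"][:,:,::-1];t=camera("top")["image"][:,:,::-1]
cv2.imwrite("pics/s5.png",s);cv2.imwrite("pics/t5.png",t)
cv2.imwrite("pics/p5.png",np.hstack([cv2.resize(s[140:200,350:400],(500,600),interpolation=cv2.INTER_CUBIC),cv2.resize(t[165:225,240:270],(300,600),interpolation=cv2.INTER_CUBIC)]))
E
```

```text
t: 11.27
eef_pos: [0.5425, 0.225, 0.2008]
tool_rot: [0.05, 0.992, -0.013, 0.113]
force: [-0.1, 0.3, -3.1]
width: 0.0276
gripper_force: 29.8
up [-0.4377  0.0586  0.8972] mouth [0.5845 0.2194 0.1157] along 0.030923329884632124 lat [0.0021 0.0054 0.0006]
[[-0.9694  0.1023  0.2231]
 [ 0.0963  0.9946 -0.0376]
 [-0.2258 -0.015  -0.9741]]
0.02 [[376.43 147.15]]
0.006 [[376.75 151.96]]
-0.02 [[377.34 160.8 ]]
-0.05 [[378.01 170.85]]
-0.06 [[378.23 174.17]]
```

View pics/p5.png

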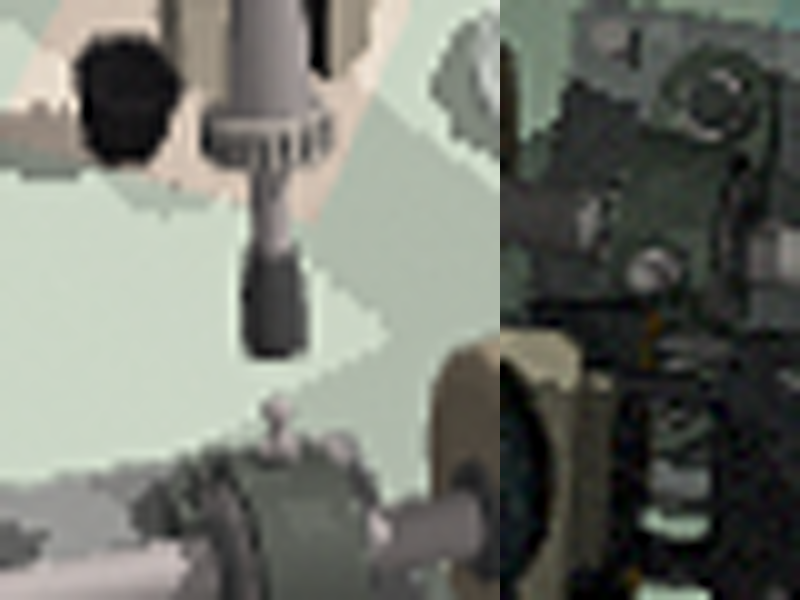

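Scene crop: cap centre (267,140), coupler mouth (276,350) and nipple head (279,410) lie on one line, so sideways it is aligned. Top crop: nipple head (655,268), and parts of the gun between the fingers near (680,350–490). I still need to check the in-plane direction.

```bash
python3 - <<'E'
from h import *
np.set_printoptions(precision=4,suppress=True)
p,r=tri([("scene",[377.7,180.9]),("top",[254.9,191.6])]);print("ball",p,r)
d=p-(foot+.012*a);e=np.cross(np.cross([0,0,1],a)/np.linalg.norm(a[:2]),a);e=-e if e[0]<0 else e
print("e",e,"d_e",d@e,"d_a",d@a)
g,u,M=gun()
for z in(.081,.072,.014,.0,-.041,-.06):
    c=g+(z-.037)*u; print(z,"top",proj("top",[c])[0],"scene",proj("scene",[c])[0])
# gun mouth vs ball, tri
m=g-.097*u;print("mouth-ball e",(m-p)@e,"a",(m-p)@a, "angle",np.degrees(np.arccos(u@a)))
import cv2
b=cv2.imread("pics/t5.png",0);print(b[194:222,251:266])
E
```

```text
ball [0.5937 0.2123 0.0995] [-0.7489  0.1125 -0.7101 -0.2926]
e [ 0.8887 -0.1445  0.435 ] d_e 0.0034196827691899473 d_a -0.0001508929957948699
0.081 top [238.8631 210.2059] scene [375.1069 125.573 ]
0.072 top [239.7074 209.0053] scene [375.324  128.7762]
0.014 top [244.8299 201.7215] scene [376.6982 149.0518]
0.0 top [245.9894 200.0728] scene [377.0236 153.8527]
-0.041 top [249.2291 195.4662] scene [377.9628 167.7106]
-0.06 top [250.6564 193.4367] scene [378.3912 174.0323]
mouth-ball e -0.0014126189597771207 a 0.019688090235767498 angle 0.9340101830697335
[[ 39  24  30  42  21  29  14  23  28  38  45  37  25  21  65]
 [  7   4   7  20  18  33  18  35  22  40  46  40  43  29  66]
 [ 24  27  23  21  36  44  42  41  20  33  34  48  40  32  66]
 [ 25  33  31  38  38  24  16  34  29  22  22  19  42  56  67]
 [ 23  30  29  29  24  28  41  43  40  47  23  16  24  28  15]
 [ 31  23  31  33  34  68  70  71  60  57  62  58  31  22  30]
 [ 20  32  24  36  17  15  36  51  46  57  53  45  35  38  31]
 [ 16  18  22  34  24  51  88  68  53  32  29  30   5  31  29]
 [ 35  17  13  13  13  23  18  16 
[... 526 characters left out ...]
6  23]
 [ 26  19   9   9  77  94  38  38  40  39  11  15  21  27  19]
 [  4   7  21  30  74  98  93  86  92  91  10  24  10  11  23]
 [ 13  10   3  25  83  89  94  91  94  96  13  22  19  22  22]
 [  7   4   6   7  46  55  64  74  81  62  13  20  27  24  22]
 [  3   5  15  25  55  51  56  28  24  20  18  18  10  16  22]
 [ 14  10  21  88 140  66  63  68  65  54  16  12  26  17  15]
 [ 18  18  21  95 155 147 148 143 145 114   4  23  21  19  17]
 [  2  17   0   0  43  70 115 112 114  48  10  19  25  19  25]
 [ 19   9   8   1  21  13  11  14   3   2   6  25  16  20  28]
 [ 12   0  11   7  15  21   5  10   5   4  28  20   4  21  20]
 [  7  10  19   3  17  15  22  20  15  18  18  12  20   8  16]]
```

```bash
python3 -m inch '[[-0.001,0,0.004,0,0],[-0.002,0,0.008,0,0],[-0.003,0,0.012,0,0],[-0.0036,0,0.016,0,0],[-0.0036,0,0.016,0,0]]'; python3 - <<'E'
from h import *
from bench import camera
import cv2
np.set_printoptions(precision=4,suppress=True)
g,u,M=gun(); m=g-.097*u; d=m-foot
print("mouth",m,"along",d@a,"lat",d-(d@a)*a);
s=camera("scene")["image"][:,:,::-1]
cv2.imwrite("pics/p6.png",cv2.resize(s[145:195,355:405],(600,600),interpolation=cv2.INTER_CUBIC))
E
```

```text
t: 11.78
eef_pos: [0.5498, 0.2244, 0.1869]
tool_rot: [0.05, 0.992, -0.013, 0.114]
force: [-5.5, -0.0, 7.4]
width: 0.027
gripper_force: 29.7
mouth [0.592  0.2188 0.1018] along 0.015188631071638202 lat [0.0028 0.006  0.0009]
```

View pics/p6.png

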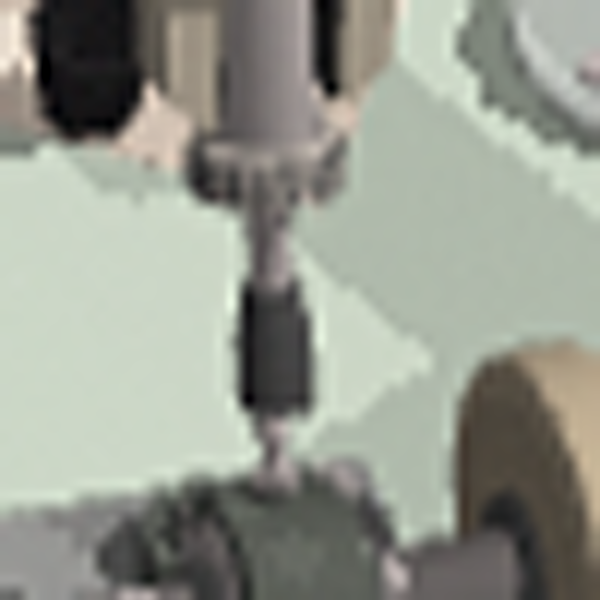

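The crop shows the mouth lip at about (276,412) with the nipple still below it at (272,445), and 12 N is already acting along the axis, so the rim or cone is resting on the head off-centre. I'll use the moment to find which way.

```bash
cat > m.py <<'E'
from h import *
from bench import state
s=state();g,u,M=gun();print(np.r_[s['t'],s['force'],s['moment']].round(3).tolist(), s['eef_pos'].round(4),"u",u.round(3))
E
python3 m.py;  python3 -m inch '[[0,0,0,0,0],[0,0,0,0,0]]'; python3 m.py; python3 -m inch '[[0.001,0,-0.004,0,0],[0.0012,0,-0.006,0,0],[0.0012,0,-0.006,0,0],[0.0012,0,-0.006,0,0]]';python3 m.py; python3 -m inch '[[0,0,0,0,0]]'; python3 m.py
```

```text
[11.833, -4.39, 0.487, 7.091, 0.115, 0.526, 0.016] [0.5499 0.2244 0.1873] u [-0.439  0.058  0.896]
t: 12.0
eef_pos: [0.55, 0.2245, 0.1878]
tool_rot: [0.05, 0.992, -0.013, 0.114]
force: [-4.5, 1.1, 6.5]
width: 0.0271
gripper_force: 29.7
[12.0, -4.461, 1.086, 6.528, 0.091, 0.496, -0.007] [0.55   0.2245 0.1878] u [-0.44   0.058  0.896]
t: 12.33
eef_pos: [0.547, 0.2243, 0.1914]
tool_rot: [0.05, 0.992, -0.013, 0.113]
force: [0.5, -0.0, -4.1]
width: 0.0272
gripper_force: 29.8
[12.333, 0.513, -0.001, -4.144, 0.118, 0.137, 0.051] [0.547  0.2243 0.1914] u [-0.438  0.059  0.897]
t: 12.42
eef_pos: [0.5468, 0.2242, 0.1911]
tool_rot: [0.05, 0.992, -0.013, 0.113]
force: [-0.1, -0.0, -3.8]
width: 0.027
gripper_force: 29.8
[12.417, -0.091, -0.013, -3.82, 0.074, 0.141, 0.013] [0.5468 0.2242 0.1911] u [-0.437  0.059  0.897]
```

```bash
python3 -m inch '[[-0.003,-0.001,-0.0007,0,0],[-0.0068,-0.002,-0.0015,0,0],[-0.0068,-0.002,-0.0015,0,0],[-0.0068,-0.002,-0.0015,0,0]]'; python3 m.py; python3 - <<'E'
from h import *
from bench import camera
import cv2
s=camera("scene")["image"][:,:,::-1];cv2.imwrite("pics/s7.png",s)
t=camera("top")["image"][:,:,::-1];cv2.imwrite("pics/t7.png",t)
cv2.imwrite("pics/p7.png",np.hstack([cv2.resize(s[140:190,350:400],(500,500),interpolation=cv2.INTER_CUBIC),cv2.resize(t[180:210,235:265],(300,500),interpolation=cv2.INTER_CUBIC)]))
g=cv2.cvtColor(s,cv2.COLOR_BGR2GRAY);print(g[168:188,368:386])
gg,u,M=gun();print(proj("scene",[gg-.097*u,gg-.037*u]))
E
```

```text
t: 12.75
eef_pos: [0.5535, 0.2216, 0.1949]
tool_rot: [0.05, 0.992, -0.013, 0.113]
force: [-0.5, 0.2, -4.0]
width: 0.027
gripper_force: 29.7
[12.75, -0.464, 0.2, -3.999, 0.083, 0.149, 0.021] [0.5535 0.2216 0.1949] u [-0.438  0.059  0.897]
[[209 209 209 209 210 213 182  82  93 131 154 102 216 212 205 178 180 181]
 [209 209 208 210 210 215 130  40  77  93  93  72 219 211 211 204 179 179]
 [209 209 209 209 211 215 163  37  52  63  66  78 221 212 210 211 204 206]
 [209 209 209 210 211 216 104  37  50  65  69  73 162 214 210 209 210 211]
 [209 210 209 210 212 218  73  38  50  65  70  72 144 216 210 209 209 210]
 [209 209 208 209 211 218  74  40  51  61  68  70 118 216 210 210 208 210]
 [209 209 209 209 211 219  73  42  49  60  67  71 109 218 210 208 209 209]
 [209 209 209 210 212 219  73  40  49  61  66  70 108 218 211 209 209 209]
 [209 210 208 209 212 218  73  38  51  60  65  68 108 218 211 209 209 208]
 [209 209 209 210 211 217  70  40  48  58  65  66 106 219 210 210 210 211]
 [209 209 209 209 211 215 110  34  46  56  59  62 101 216 212 210 211 187]
 [210 210 209 209 210 214 202  67  79  65  61 131 200 214 212 212 187 179]
 [210 209 209 209 209 211 215 198 103 130 172 194 218 212 186 187 181 181]
 [210 209 209 209 209 209 211 215 135 112 158 190 190 187 180 181 181 181]
 [210 210 210 210 210 211 211 215 204  86 149 186 184 184 184 184 183 183]
 [210 212 213 214 214 214 214 217 171  95 168 156 143 178 160 151 143 162]
 [215 215 188 163 169 194 165 146 132 117 154 145  89 117 126 156 139 133]
 [158 170 111  98  87 104  88  63  90  92 105 124  76  78  88 134 144 124]
 [ 97 104  85  57  49  83  89  63  53  60  71  89  83  83  80  92 110  84]
 [ 85  57  84  42  43  76 101  95  92  92  93  83  85  87  85  86  82  66]]
[[378.77564228 178.49045529]
 [377.42872209 158.35092442]]
```

View pics/p7.png

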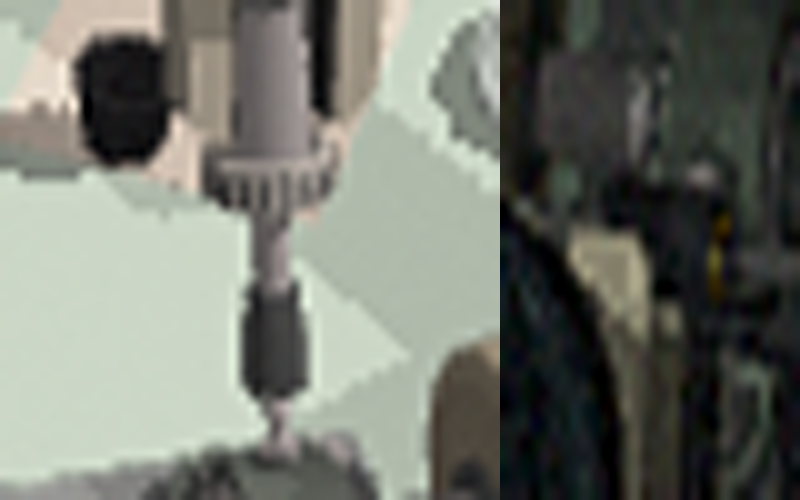

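Scene crop: coupler centre column about 269, nipple head about 276, so about 0.5 px to the left. The lip at row 400 is just above the head. I'll nudge by 1.5 mm and advance with force checks. If it is centred, there should be no force until about 7 mm further on.

```bash
python3 -m inch '[[-0.0015,0.0015,-0.0003,0,0],[-0.0015,0.0015,-0.0003,0,0],[-0.002,0.0015,0.0017,0,0],[-0.0024,0.0015,0.0037,0,0],[-0.0024,0.0015,0.0037,0,0]]'; python3 m.py; python3 - <<'E'
from bench import camera
import cv2
g=cv2.cvtColor(camera("scene")["image"],cv2.COLOR_RGB2GRAY);print(g[174:188,370:384])
E
```

```text
t: 13.27
eef_pos: [0.5562, 0.2227, 0.1912]
tool_rot: [0.05, 0.992, -0.013, 0.113]
force: [0.8, -1.0, -4.1]
width: 0.027
gripper_force: 29.8
[13.267, 0.784, -1.021, -4.079, -0.031, 0.13, -0.035] [0.5562 0.2227 0.1912] u [-0.437  0.059  0.897]
[[209 209 209 211 218  72  38  51  63  70  72 118 217 210]
 [208 209 209 212 219  74  40  51  61  69  71 110 217 211]
 [209 210 208 212 219  75  40  47  59  67  70 110 218 211]
 [209 210 209 211 218  72  40  51  60  68  71 110 219 211]
 [210 210 209 211 218  71  41  52  60  67  69 109 218 211]
 [209 209 209 211 217 114  38  48  59  65  68 108 218 211]
 [209 209 209 211 215 117  35  46  57  64  64 104 219 213]
 [210 209 210 210 214 201  72  41  51  59 133 201 190 189]
 [211 210 210 210 212 218 203  76 115 205 180 196 184 183]
 [213 214 214 214 216 219 163  92 136 171 145 178 160 149]
 [187 164 168 195 166 156  94 117 147 147  90 117 126 156]
 [111  97  87 103  82  71  76  92 106 124  75  79  88 134]
 [ 86  58  48  82  87  61  55  61  74  90  81  82  80  92]
 [ 84  44  43  77 102  95  91  79  82  85  86  85  86  85]]
```

```bash
python3 -m inch '[[-0.0004,-0.0005,0.0015,0,0],[-0.0007,-0.0005,0.003,0,0],[-0.0007,-0.0005,0.003,0,0]]'; python3 m.py; python3 -m inch '[[-0.0003,0,0.0015,0,0],[-0.0007,0,0.003,0,0],[-0.0007,0,0.003,0,0]]'; python3 m.py
```

```text
t: 13.57
eef_pos: [0.5577, 0.2219, 0.189]
tool_rot: [0.05, 0.992, -0.013, 0.113]
force: [-1.4, -1.6, -2.4]
width: 0.027
gripper_force: 29.8
[13.567, -1.391, -1.598, -2.444, -0.36, 0.077, -0.077] [0.5577 0.2219 0.189 ] u [-0.438  0.059  0.897]
t: 13.82
eef_pos: [0.5589, 0.2218, 0.1856]
tool_rot: [0.05, 0.992, -0.013, 0.113]
force: [0.2, -1.7, -4.9]
width: 0.0273
gripper_force: 29.8
[13.817, 0.194, -1.717, -4.851, -0.311, 0.028, -0.077] [0.5589 0.2218 0.1856] u [-0.437  0.059  0.897]
```

```bash
python3 -m inch '[[0,-0.001,0,0,0],[0,-0.001,0,0,0]]'; python3 m.py; python3 -m inch '[[-0.0003,-0.001,0.0015,0,0],[-0.0007,-0.001,0.003,0,0],[-0.0007,-0.001,0.003,0,0]]'; python3 m.py;python3 - <<'E'
from bench import camera
import cv2
g=cv2.cvtColor(camera("scene")["image"],cv2.COLOR_RGB2GRAY);print(g[170:188,370:384])
E
```

```text
t: 13.98
eef_pos: [0.5587, 0.2211, 0.1858]
tool_rot: [0.05, 0.992, -0.013, 0.113]
force: [0.1, -0.4, -5.5]
width: 0.0276
gripper_force: 29.8
[13.983, 0.057, -0.425, -5.46, -0.039, 0.048, -0.06] [0.5587 0.2211 0.1858] u [-0.437  0.058  0.897]
t: 14.23
eef_pos: [0.5601, 0.2198, 0.1831]
tool_rot: [0.05, 0.992, -0.013, 0.113]
force: [0.7, -2.0, -5.3]
width: 0.0271
gripper_force: 29.8
[14.233, 0.685, -1.966, -5.253, -0.132, 0.082, -0.063] [0.5601 0.2198 0.1831] u [-0.438  0.058  0.897]
[[209 209 209 211 214 132  85 117 148 200 212 210 210 211]
 [210 210 210 211 214 168  82 116 147 176 213 210 209 210]
 [210 209 209 210 214 175  83 117 149 172 215 210 210 209]
 [209 209 210 210 215 139  86 118 150 111 218 211 209 210]
 [210 210 209 212 217  67  71  96 116  70 189 214 209 209]
 [209 209 210 213 221  28  51  64  76  69 154 216 211 209]
 [209 209 210 213 183  31  45  59  70  73 119 218 210 209]
 [209 210 211 214 172  33  48  62  71  72  88 219 212 210]
 [209 209 210 216 134  35  47  58  69  71  78 220 211 209]
 [209 210 211 216 120  34  47  56  67  70  78 220 211 209]
 [209 209 210 216 119  37  49  57  66  70  76 221 213 210]
 [209 209 211 215 162  35  46  56  65  68  73 186 215 212]
 [209 211 211 215 171  33  46  55  66  68  70 176 218 214]
 [213 215 215 218 173  31  45  55  65  67  71 157 177 159]
 [187 163 170 197 157  76  45  55  63  72  71 108 128 157]
 [111  97  87 107  87  54  73  80  88 112  79  82  89 133]
 [ 85  57  46  59  74  65  56  66  75  91  83  82  81  94]
 [ 84  39  40  70  98  94  78  78  83  87  87  87  86  86]]
```

```bash
python3 -m inch '[[-0.0003,0.001,0.0015,0,0],[-0.0007,0.001,0.003,0,0],[-0.0007,0.001,0.003,0,0]]'; python3 m.py; python3 -m inch '[[-0.0003,0,0.0015,0,0],[-0.0007,0,0.003,0,0],[-0.0007,0,0.003,0,0],[-0.0007,0,0.003,0,0]]'; python3 m.py;python3 - <<'E'
from bench import camera
import cv2
g=cv2.cvtColor(camera("scene")["image"],cv2.COLOR_RGB2GRAY);print(g[166:188,370:384])
E
```

```text
t: 14.53
eef_pos: [0.5621, 0.221, 0.1822]
tool_rot: [0.05, 0.992, -0.013, 0.114]
force: [-3.9, -1.3, 6.1]
width: 0.0271
gripper_force: 29.7
[14.533, -3.851, -1.263, 6.113, -0.343, 0.531, -0.116] [0.5621 0.221  0.1822] u [-0.44   0.058  0.896]
t: 14.87
eef_pos: [0.5635, 0.2209, 0.1799]
tool_rot: [0.05, 0.992, -0.013, 0.115]
force: [-5.6, -1.3, 7.5]
width: 0.0269
gripper_force: 29.7
[14.867, -5.635, -1.292, 7.451, -0.373, 0.523, -0.12] [0.5635 0.2209 0.1799] u [-0.44   0.058  0.896]
[[214 153  96  48  86  66 109  72 141  82 138  79 150 154]
 [211 205 200 163 117 114 109  80 134  99 174 133 178 178]
 [210 212 212 208 200 206  85  92 103 112 212 203 207 179]
 [210 210 210 211 214 220  75  92  93 160 216 211 212 205]
 [209 210 210 209 211 218  76  94 130 172 214 210 210 210]
 [210 209 209 209 212 218  76  98 137 171 213 210 209 209]
 [210 210 209 210 213 219  74 100 137 172 216 211 210 209]
 [209 209 209 210 214 184  76 101 140 137 160 213 210 210]
 [209 209 210 211 215 105  64  96 114 111 140 217 210 210]
 [209 209 210 211 218  72  44  63  73  80 120 217 212 209]
 [209 210 209 213 221  75  42  52  66  72  86 221 212 210]
 [210 210 210 213 182  45  43  57  70  71  75 189 213 210]
 [210 210 210 214 168  31  44  57  65  69  73 178 213 211]
 [209 209 211 214 169  32  47  53  63  69  72 179 214 210]
 [209 209 210 213 212  29  45  54  62  68  72 183 215 211]
 [210 209 210 211 221  29  45  54  63  66  69 150 215 210]
 [210 210 210 214 222  26  46  54  62  66  72 177 218 214]
 [212 214 215 216 225  28  46  54  63  65  71 164 176 159]
 [187 162 169 196 173  74  42  52  61  67  70 110 128 155]
 [111  97  87 105  86  56  72  71  72 111  78  82  89 133]
 [ 84  57  44  84  73  65  56  60  71  92  83  81  81  93]
 [ 85  39  44  76  99  94  80  79  82  85  85  88  86  86]]
```

```bash
python3 -m inch '[[-0.0003,-0.0005,0.0015,0,0],[-0.0007,-0.001,0.003,0,0],[-0.001,-0.001,0.0045,0,0],[-0.0013,-0.001,0.006,0,0],[-0.0015,-0.001,0.007,0,0],[-0.0015,-0.001,0.007,0,0],[-0.0015,-0.001,0.007,0,0],[-0.0015,-0.001,0.007,0,0]]'; python3 m.py;python3 - <<'E'
from bench import camera
import cv2
s=camera("scene")["image"];cv2.imwrite("pics/s8.png",s[:,:,::-1])
g=cv2.cvtColor(s,cv2.COLOR_RGB2GRAY);print(g[160:188,366:386])
E
```

```text
t: 15.58
eef_pos: [0.567, 0.2199, 0.1743]
tool_rot: [0.05, 0.992, -0.012, 0.116]
force: [-4.5, -0.3, 9.6]
width: 0.0273
gripper_force: 29.6
[15.583, -4.516, -0.315, 9.607, -0.131, 0.498, -0.107] [0.567  0.2199 0.1743] u [-0.442  0.057  0.895]
[[181 184 173 118 146 146 148 150  69  94  97 113 126 136 148 152 143  86
  100 154]
 [178 206 208 200 172 144 148 151  70  95  97 112 125 138 147 151 154 174
  162 178]
 [204 211 210 212 209 159 149 152  81  93  96 111 124 136 147 148  97 178
  184 183]
 [210 210 209 211 216 126 106 125  82  91  94 111 123 136 147 150 143 182
  161 184]
 [209 210 210 212 218  71  91  93  82  89  90 107 121 141 153 158 184 152
  153 184]
 [210 209 209 212 220  33  83 104 130 145 147 159 164 169 181 119 150 124
  154 185]
 [210 209 210 213 219  23  69  72 104 100 124 110 148 124 147  86 143 110
  152 186]
 [209 210 210 211 218  62  76  55  90  67 118  70 139  87 135  83 145 106
  148 184]
 [210 209 210 211 216 128  73  48  89  59 121  53 139  81 138  79 143 113
  178 184]
 [209 210 209 211 213 203 161  95 121  73 113  68 147 121 146 145 204 169
  182 181]
 [209 2
[... 823 characters left out ...]
 213 211
  210 209]
 [209 210 211 209 210 210 210 214 168  31  45  52  63  67  71 179 214 210
  209 210]
 [210 210 210 209 209 209 210 214 211  32  45  55  62  66  72 183 214 211
  210 210]
 [210 210 210 210 210 211 211 213 223  29  45  54  64  67  72 184 218 215
  214 213]
 [210 210 211 211 213 214 215 217 224  29  47  53  63  67  74 164 176 158
  152 171]
 [212 214 214 217 188 164 168 196 172  75  43  53  61  66  69 111 129 154
  137 131]
 [216 185 160 170 111  98  87 106  85  54  74  71  71 112  78  80  88 133
  144 124]
 [156 133  97 105  84  56  46  74  73  68  57  59  72  92  83  82  80  94
  108  85]
 [131  98  85  59  84  40  42  74  99  81  79  80  83  86  86  86  87  86
   84  68]]
```

```bash
python3 -m inch '[[-0.0002,0,0.0007,0,0],[-0.0003,0,0.0013,0,0],[-0.0003,0,0.0013,0,0],[-0.0003,0,0.0013,0,0],[-0.0003,0,0.0013,0,0],[-0.0003,0,0.0013,0,0]]'; python3 m.py;python3 - <<'E'
from bench import camera
import cv2
s=camera("scene")["image"][:,:,::-1]
cv2.imwrite("pics/p9.png",cv2.resize(s[140:200,340:420],(800,600),interpolation=cv2.INTER_CUBIC))
E
```

```text
t: 16.13
eef_pos: [0.5676, 0.2198, 0.1732]
tool_rot: [0.05, 0.992, -0.012, 0.116]
force: [-4.5, -0.8, 9.3]
width: 0.0272
gripper_force: 29.6
[16.133, -4.54, -0.755, 9.27, -0.181, 0.48, -0.053] [0.5676 0.2198 0.1732] u [-0.442  0.057  0.895]
```

View pics/p9.png

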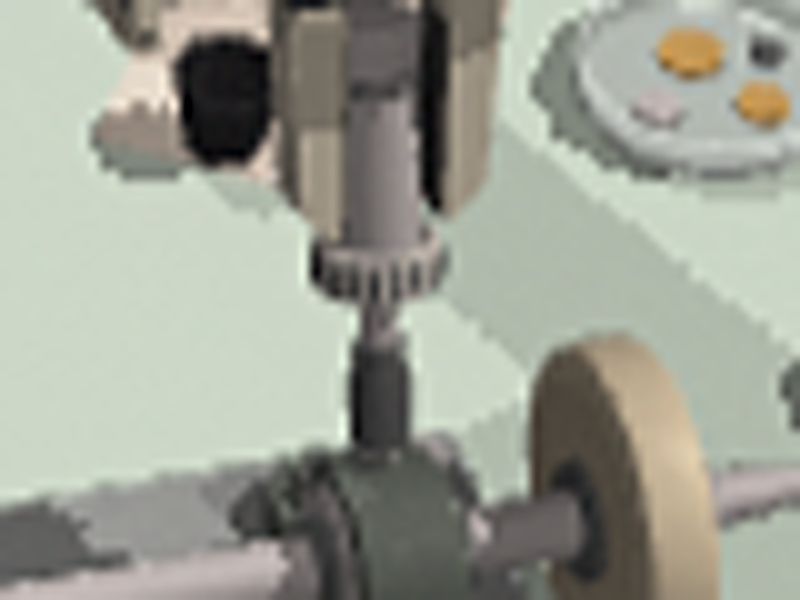

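The crop shows the coupler at (380,400) seated on the bearing's nipple in line with it. The front cap at (378,280) has moved down close to the coupler, by about 12 mm, and the axial push is a steady 14 N or so. The gun is still gripped, so I'll hand in.

```bash
python3 -c "
from bench import *;print(finish_job())"
```

```text
the job is handed in; nothing more can be done
None
```

The job is handed in: by the images and wrist force, the gun is snapped onto the nipple beside the buffing wheel and pushed down about 12 mm (about 14 N), still gripped and pressed, at 16 s on the clock; no verdict came back.

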